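Press a frame's taped corner into the corner joiner and hold it for pinning

ROBOT

A 7-joint arm with a two-finger parallel gripper is mounted at the origin on the work surface. World frame = base frame: x ahead of the robot, y to its left, z up, the work surface at z = 0. Lengths are in m, angles in rad, forces in N, time in s.
With the tool pointing down it reaches from about 0.4 to 0.875 m from the base axis. Payload 6.5 kg.
Tool frame: the origin (TCP) lies on the centre line of the jaws, within the pads' length; the fingertips stand 17 mm ahead of it and the grasp point (between the pads) lies 2 mm behind it; z points along the fingers, y is the line along which they close (so a half turn about z gives the same grasp; the last joint's range is limited). The gripper opens to 85 mm and grips with 20 to 120 N. Pads are 22 mm wide; open, the fingers measure 114 mm over their backs; the gripper's body (76 mm by 85 mm) begins 54 mm behind the grasp point. The pads swing forward as they close: fully open they stand 13 mm farther back than shut.
Start: joints at [-1.186, 0.536, -0.004, 1.538, 0.003, 1.067, -0.071], TCP at [0.283, 0.585, 0.248] pointing down, gripper open.
Joint ranges: [-2.7, 2.7], [-0.37, 2.16], [-1.27, 1.26], [0.24, 2.4], [-1.31, 4.45], [0.19, 1.91], [-2.76, 2.76]. Speed limits (rad/s): [2.39, 2.39, 3.14, 3.14, 3.14, 3.14, 3.14].

INTERFACE

Orientations are given as a rotation vector (axis times angle).
In Python, from station import manip, capture, camera_params gives the robot as it stands. The module is installed in compiled form; this text tells all that it offers.
- The arm moves only by the tool apply_moves, never from a script. Its argument "plan" is one flat list of numbers, 6 for each row, row after row: the shift along the tool's x, y, z scaled (see below), then the turn, a rotation vector about the tool's x, y, z scaled (see below). In form: [x, y, z, ax, ay, az, x, y, z, ax, ay, az, ...]. A call has 1 to 5 rows; each row shifts and turns the commanded pose from where the row before left it, along the tool's axes as they then stand; what a row does not reach is not made up. The controller multiplies each number of a shift by 3 cm and each number of a turn by 6 degrees. A row lasts 1/10 s, in which the tool goes at most 50 mm and 8.59 degrees, less where a joint would pass 70% of its speed; a pose out of reach is approached as far as the arm can. A call with a number of a shift or a turn outside -1 to 1 is refused whole. A call with a gripper value outside its range is refused whole. "jaw" is the finger opening in mm, from 0 to 85.4, set as the call begins (left out, the last holds). The fingers move at their own pace and stop on an object; "grip_force" is the grip in N (left out, the last holds). Time passes only in rows, so rows that do not move let the fingers close. It gives the time, the measured TCP pose, the force, the opening and the grip force at its end, in the units of the state.
- manip.sense(): the state, without advancing time (a new reading comes with each control period).
- capture(name): name is "side" or "top"; returns (picture, depth): 480x640x3 uint8, red, green, blue; 480x640 float32, m along the optical axis (not along the pixel's ray), 0 where there is no reading.
- camera_params(name): a dict with "fovy" (degrees; the focal length in pixels is half the picture's height over the tangent of half this angle, whatever the lens; pixels are square), "cx", "cy" (the principal point, pixels), "pose" (4x4, takes a point from camera to world coordinates). Camera axes: x right, y down, z forward; pixel columns grow to the right and rows downward; lengths in m; the calibration is good to about 2 mm. A picture is of the moment at which its call begins. camera_params takes no time and is no camera call.
- manip.finish_job(): hands the job in; it is judged then, once.
The state is a dict: "time_s": time; "joint_positions": joint angles; "qvel": joint speeds; "joint_efforts": joint torques, N m; "ee_pos": TCP position; "orientation": TCP orientation; "force": force on the tool from outside, world axes, zero at the start; "torque": the same for the moment, N m; "grip_width": finger opening in m; "grip_force": force on a finger pad.
Only numpy, scipy, OpenCV 4.12 (cv2) and the standard library are available. Lean on these libraries where they do the work, as an engineer would, in place of code of your own. Each camera call takes 0.05 s, during which the arm holds its last target. There are 200 camera calls.

TASK

The white picture frame with one corner bound in blue tape is ready to be pinned at that corner. Pick it up, lay it flat on the bed of the corner joiner and press its taped corner right home between the two fences, so that both sides lie flush against their fences under a firm push. Finish while holding it pressed there, still, and leave the other things on the table where they are.

Things in the scene. Friction and masses are not known exactly. Their poses are not given: they have to be found in the camera images.
- frame: loose white wooden picture frame, empty, face up; outside 178 mm (x) by 128 mm (y), 24 mm thick, moulding 20 mm wide all round, 0.12 to 0.22 kg. Origin: centre of its underside; x along the long sides, y along the short sides, z up. The corner bound in blue tape is at +x, +y. The long side at -y, across from the tape, stays free to be gripped (20 mm wide) when the frame is home in the joiner.
- taped_corner (a point): the outside tip of the frame's blue-taped corner, at its underside (89, 64, 0 mm in the frame's axes)
- grip_rail (a point): middle of the frame's long side across from the tape, on its top face (0, -54, 24 mm in the frame's axes)
- joiner: grey bench-top corner joiner, bolted down. Origin at table level under the corner of its fences; x points from the V's open side to its rear tower (240 mm high), z up. Steel bed 45 mm high, from x -190 to +100, y +-150 mm. The fences run out from the corner at 135 and 225 degrees. A hold-down pad 28 mm across hangs over x = -22 mm, its lower face 73 mm over the bed, on an arm from the tower.
- fence_corner (a point): point on the bed where the faces of the two fences would meet (0, 0, 45 mm in the joiner's axes); the frame's taped corner belongs here
- fence_left: aluminium fence on the joiner's +y side, for the frame's long side; rigid, smooth (friction about 0.25), 30 mm high above the bed, 12 mm thick. Origin at the fence corner on the bed; its x runs outwards along the contact face, which spans 12 to 162 mm from the corner and looks to its +y. A firm push is 5 to 15 N square onto each fence.
- fence_right: the same on the joiner's -y side, for the frame's short side; its x runs outwards along the contact face, which looks to its -y. When the frame is home its x axis lies 45 degrees clockwise (seen from above) from the joiner's x axis. If the frame is pressed hard down on the bed, friction there (about 0.3) takes up part of the push.
- tape_roll: bystander: loose roll of blue tape, 104 mm across, 24 mm high; origin at the centre of its underside
- nail_tray: bystander: loose orange two-part tray with strips of V-nails, 110 x 75 x 28 mm; origin at the centre of its underside
- glue_bottle: bystander: loose white glue bottle with a yellow label, 54 mm across, 150 mm high; origin at the centre of its foot
- resin_cup: bystander: loose clear mixing cup with a wooden stick, 72 mm across, 66 mm high, the stick to 130 mm; origin at the centre of its foot
- sea_picture: bystander: loose finished white frame with a sea picture, 200 x 150 x 26 mm; origin at the centre of its underside
- egg_moulds: bystander: loose pair of white egg-cup moulds, together 134 x 84 x 42 mm; origin under the first of them
- mallet: bystander: loose mallet, 260 mm long, lying; origin near its middle
- offcut: bystander: loose white moulding offcut, 140 x 20 x 22 mm; origin at the centre of its underside

How it is judged:
By the outcome, as a careful person would: the job done as asked, in the order asked, and still so for the second after the job is handed in, while the arm keeps its last pose, push and grip.
It also fails if it takes over 45 s, if anything falls off the work surface, if the arm or the gripper's body presses on something with over 40 N, if the wrist force passes 120 N, or if a joint passes its speed limit or range.

## Working session

There is one attempt and no reset: what is moved stays moved. The work goes in short steps, Python scripts to look and compute and a tool call to move; the robot and the scene stay as the last step left them, time stands still between calls to the robot, and variables do not carry over. Pictures are saved under pics/ and viewed, at most 10 in all, crops included, and the job is handed in when it is done.

Besides the shell and the picture viewer there is one more tool, called after ">>>" as a command line: name --argument value ..., lists and objects as JSON in quotes. apply_moves: Moves the arm, as the interface text tells. Shifts and turns lie within -1 to 1; 1 stands for 3 cm of shift or 6 degrees of turn. Its arguments: {"type":"object","properties":{"plan":{"type":"array"},"jaw":{"type":"number"},"grip_force":{"type":"number"}},"required":["plan"]}

```bash
mkdir -p pics; cat > h.py <<'E'
import numpy as np,cv2
from station import manip,capture,camera_params
from scipy.spatial.transform import Rotation as R
def K(n):
    p=camera_params(n); f=240/np.tan(np.radians(p["fovy"])/2); return f,p["cx"],p["cy"],np.array(p["pose"])
def onplane(n,u,v,z):
    f,cx,cy,T=K(n); d=T[:3,:3]@np.array([(u-cx)/f,(v-cy)/f,1]); o=T[:3,3]; return o+d*(z-o[2])/d[2]
def cloud(n,dep):
    f,cx,cy,T=K(n); v,u=np.mgrid[:480,:640]; P=np.stack([(u-cx)/f*dep,(v-cy)/f*dep,dep],-1); return P@T[:3,:3].T+T[:3,3]
E
python3 - <<'E'
from h import *
for n in("top","side"):
    im,d=capture(n); np.savez(f"{n}0.npz",im=im,d=d); cv2.imwrite(f"pics/{n}0.png",im[:,:,::-1]); print(n,K(n))
print(manip.sense())
E
```

```text
top (np.float64(553.9252989354336), 322.07136934654767, 237.32033994100937, array([[ 0.02007702, -0.99725322,  0.07129461,  0.43489097],
       [-0.99968936, -0.02107704, -0.0133021 , -0.03995906],
       [ 0.01476824, -0.0710054 , -0.9973666 ,  1.6190907 ],
       [ 0.        ,  0.        ,  0.        ,  1.        ]]))
side (np.float64(622.3925991489571), 319.84720955365947, 246.06808611427775, array([[ 0.99438241, -0.07081519,  0.07866918,  0.4313969 ],
       [-0.10412368, -0.52086326,  0.84726603, -1.48305009],
       [-0.01902342, -0.85069776, -0.5253108 ,  0.9684762 ],
       [ 0.        ,  0.        ,  0.        ,  1.        ]]))
{'time_s': 0.1, 'joint_positions': array([-1.18620973,  0.53712883, -0.0044521 ,  1.53879896,  0.00259523,
        1.06732175, -0.07122498]), 'qvel': array([ 0.00138104, -0.00211805,  0.00025153, -0.0044838 ,  0.00095611,
        0.0014196 , -0.0008962 ]), 'joint_efforts': array([ 2.36126529e-03, -5.84564102e+01,  1.05184168e+00, -2.59777111e+01,
        1.26854272e-02,  4.61320873e-03, -3.05472724e-05]), 'ee_pos': array([0.28294439, 0.58455488, 0.24746606]), 'orientation': array([-7.01969446e-01, -3.06189505e+00,  2.56089973e-03]), 'force': array([0.53494638, 0.51686306, 0.08799522]), 'torque': array([-0.01511305, -0.02588629,  0.0246731 ]), 'grip_force': 0.0, 'grip_width': 0.08532386528903955}
```

View pics/top0.png

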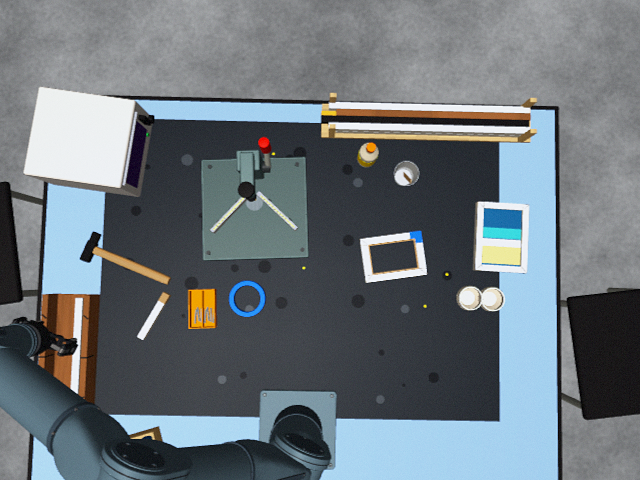

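View pics/side0.png

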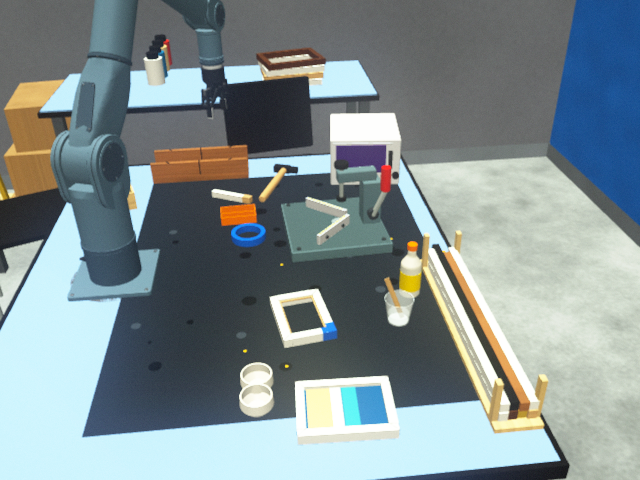

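The top view shows the frame near (393,257) with its taped corner near (420,234). The joiner's fence corner is near (254,190), opening towards the robot. I'll enlarge both.

```bash
python3 - <<'E'
from h import *
im=np.load("top0.npz")["im"][:,:,::-1]
a=cv2.resize(im[222:292,350:440],None,fx=8,fy=8,interpolation=cv2.INTER_CUBIC)
b=cv2.resize(im[145:265,195:315],None,fx=5,fy=5,interpolation=cv2.INTER_CUBIC)
cv2.imwrite("pics/fr.png",a);cv2.imwrite("pics/jo.png",b)
d=np.load("top0.npz")["d"];P=cloud("top",d)
for u,v in((376,238),(365,262),(395,278),(400,230),(300,250),(215,245),(285,215),(228,213),(207,160)): print(u,v,P[v,u].round(4))
E
```

```text
376 238 [ 0.5501 -0.217   0.0259]
365 262 [ 0.4803 -0.1864  0.0229]
395 278 [ 0.436  -0.2732  0.0257]
400 230 [ 0.5769 -0.2899  0.0017]
300 250 [0.5099 0.001  0.0462]
215 245 [0.519  0.2418 0.0485]
285 215 [0.6059 0.0446 0.0731]
228 213 [0.6081 0.2042 0.0731]
207 160 [0.7614 0.2723 0.0517]
```

View pics/fr.png

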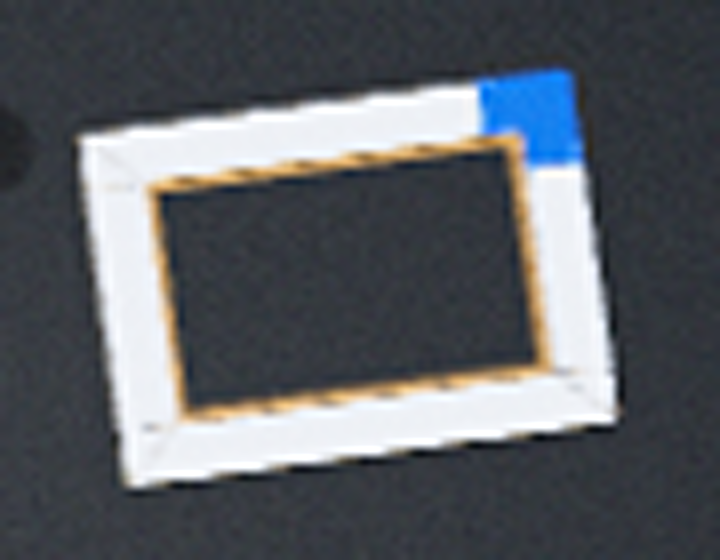

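View pics/jo.png

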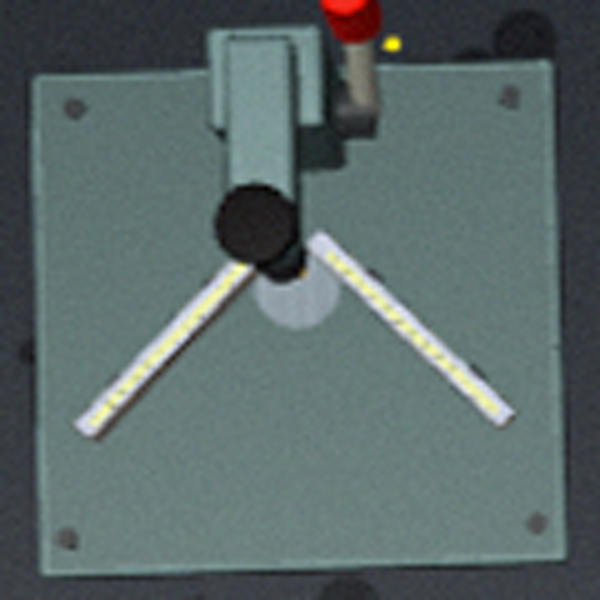

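The first crop shows the frame's top corners at (572,70) taped, (82,135), (130,487) and (617,425). The second shows the bed corners at (35,77), (548,62), (565,558) and (43,575), with two bright fence tops.

```bash
python3 - <<'E'
from h import *
from scipy.optimize import least_squares
def fit(W,M):
    r=least_squares(lambda p:((M@np.array([[np.cos(p[2]),np.sin(p[2])],[-np.sin(p[2]),np.cos(p[2])]])+p[:2])-W).ravel(),[W[:,0].mean(),W[:,1].mean(),A0]); return r.x,(r.fun*1e3).round(1)
def pix(l,s,ox,oy,z): return np.array([onplane("top",(u+.5)/s-.5+ox,(v+.5)/s-.5+oy,z)[:2] for u,v in l])
A0=-1.4
W=pix([(572,70),(82,135),(130,487),(617,425)],8,350,222,.024)
M=np.array([[89,64],[-89,64],[-89,-64],[89,-64]])/1e3
p,r=fit(W,M);print("frame",p.round(4),np.degrees(p[2]),r)
A0=0
W=pix([(35,77),(548,62),(565,558),(43,575)],5,195,145,.045)
M=np.array([[100,150],[100,-150],[-190,-150],[-190,150]])/1e3
p,r=fit(W,M);print("joiner",p.round(4),np.degrees(p[2]),r)
S=np.load("top0.npz");P=cloud("top",S["d"]);im=S["im"].astype(int)
ls=[]
for nm,(u0,u1) in dict(L=(205,243),Rr=(262,303)).items():
    m=np.zeros((480,640),bool);m[195:235,u0:u1]=1
    m&=(P[...,2]>.066)&(P[...,2]<.085)&(im.min(2)>150)
    v,u=np.nonzero(m);Q=np.array([onplane("top",a,b,.075)[:2] for a,b in zip(u,v)]).astype(np.float32)
    vx,vy,x,y=cv2.fitLine(Q,cv2.DIST_HUBER,0,.001,.001).ravel(); n=np.array([-vy,vx]); 
    if n[0]>0:n=-n
    print(nm,len(Q),np.degrees(np.arctan2(vy,vx)),np.ptp((Q-[x,y])@n), P[m][:,2].mean())
    ls.append((n,n@np.array([x,y])+.006))
c=np.linalg.solve([l[0] for l in ls],[l[1] for l in ls]);print("corner",c)
E
```

```text
frame [ 0.4981 -0.2681 -1.4238] -81.579312705965 [-0.9  0.9  0.4 -0.3  0.1  0.1  0.4 -0.7]
joiner [0.6725 0.1368 0.0534] 3.0588135161465653 [ 1.9  2.9  2.4 -2.8 -2.  -2.2 -2.3  2.1]
L 156 -41.922882 0.011236569 0.07571851136122897
Rr 187 47.61835 0.012002506 0.0758995044490968
corner [0.6733405  0.13632058]
```

>>> apply_moves --plan '[0, 0, 0, 0, 0, 0.93, 0, 0, 0, 0, 0, 0.93, 0, 0, 0, 0, 0, 0.93, 0, 0, 0, 0, 0, 0.93, 0, 0, 0, 0, 0, 0.93]' --jaw 55

```text
time_s: 0.6
ee_pos: [0.283, 0.5847, 0.2477]
orientation: [1.425, 2.8, -0.002]
force: [-0.3, -0.9, -0.2]
grip_width: 0.0551
grip_force: 0.0
```

>>> apply_moves --plan '[0, 0, 0, 0, 0, 0.93, 0, 0, 0, 0, 0, 0.93, 0, 0, 0, 0, 0, 0.93, 0, 0, 0, 0, 0, 0.93, 0, 0, 0, 0, 0, 0.93]'

```text
time_s: 1.1
ee_pos: [0.283, 0.5847, 0.2477]
orientation: [2.058, 2.373, -0.002]
force: [0.0, -0.3, 0.3]
grip_width: 0.0549
grip_force: 0.0
```

>>> apply_moves --plan '[-0.815, 0.212, 0, 0, 0, 0, -0.815, 0.212, 0, 0, 0, 0, -0.815, 0.212, 0, 0, 0, 0, -0.815, 0.212, 0, 0, 0, 0, -0.815, 0.212, 0, 0, 0, 0]'

```text
time_s: 1.6
ee_pos: [0.3325, 0.4675, 0.2479]
orientation: [2.053, 2.378, -0.001]
force: [-0.2, 0.2, -0.4]
grip_width: 0.0549
grip_force: 0.0
```

>>> apply_moves --plan '[-0.815, 0.212, 0, 0, 0, 0, -0.815, 0.212, 0, 0, 0, 0, -0.815, 0.212, 0, 0, 0, 0, -0.815, 0.212, 0, 0, 0, 0, -0.815, 0.212, 0, 0, 0, 0]'

```text
time_s: 2.1
ee_pos: [0.3818, 0.3513, 0.248]
orientation: [-2.053, -2.378, 0.001]
force: [0.2, 0.5, 0.2]
grip_width: 0.0543
grip_force: 0.0
```

>>> apply_moves --plan '[-0.815, 0.212, 0, 0, 0, 0, -0.815, 0.212, 0, 0, 0, 0, -0.815, 0.212, 0, 0, 0, 0, -0.815, 0.212, 0, 0, 0, 0, -0.815, 0.212, 0, 0, 0, 0]'

```text
time_s: 2.6
ee_pos: [0.431, 0.235, 0.2481]
orientation: [-2.053, -2.378, 0.001]
force: [-0.0, -0.1, 0.2]
grip_width: 0.055
grip_force: 0.0
```

>>> apply_moves --plan '[-0.815, 0.212, 0, 0, 0, 0, -0.815, 0.212, 0, 0, 0, 0, -0.815, 0.212, 0, 0, 0, 0, -0.815, 0.212, 0, 0, 0, 0, -0.815, 0.212, 0, 0, 0, 0]'

```text
time_s: 3.1
ee_pos: [0.4803, 0.1188, 0.2481]
orientation: [-2.053, -2.378, 0.001]
force: [-0.2, -0.1, 0.5]
grip_width: 0.0552
grip_force: 0.0
```

>>> apply_moves --plan '[-0.859, -0.207, 0, 0, 0, 0, -0.859, -0.207, 0, 0, 0, 0, -0.859, -0.207, 0, 0, 0, 0, -0.859, -0.207, 0, 0, 0, 0, -0.859, -0.207, 0, 0, 0, 0]'

```text
time_s: 3.6
ee_pos: [0.4678, -0.0132, 0.2481]
orientation: [-2.053, -2.377, 0.0]
force: [0.4, 0.3, 0.8]
grip_width: 0.0552
grip_force: 0.0
```

>>> apply_moves --plan '[-0.859, -0.207, 0.4, 0, 0, 0, -0.859, -0.207, 0.4, 0, 0, 0, -0.859, -0.207, 0.4, 0, 0, 0, -0.859, -0.207, 0.4, 0, 0, 0, -0.859, -0.207, 0.4, 0, 0, 0]'

```text
time_s: 4.1
ee_pos: [0.4559, -0.1451, 0.1877]
orientation: [-2.053, -2.378, 0.0]
force: [0.1, -0.4, 0.6]
grip_width: 0.055
grip_force: 0.0
```

>>> apply_moves --plan '[-0.859, -0.207, 0.4, 0, 0, 0, -0.859, -0.207, 0.4, 0, 0, 0, -0.859, -0.207, 0.4, 0, 0, 0, -0.859, -0.207, 0.4, 0, 0, 0, -0.859, -0.207, 0.4, 0, 0, 0]'

```text
time_s: 4.6
ee_pos: [0.444, -0.277, 0.1275]
orientation: [-2.053, -2.377, 0.0]
force: [0.1, 0.6, -0.9]
grip_width: 0.0548
grip_force: 0.0
```

>>> apply_moves --plan '[0, 0, 0, 0, 0, 0, 0, 0, 0, 0, 0, 0]'

```text
time_s: 4.8
ee_pos: [0.4438, -0.2763, 0.1279]
orientation: [-2.054, -2.375, 0.001]
force: [-0.7, 0.5, -1.5]
grip_width: 0.055
grip_force: 0.0
```

>>> apply_moves --plan '[0, 0.01, 0.8, 0, 0, 0, 0, 0.01, 0.8, 0, 0, 0, 0, 0.01, 0.8, 0, 0, 0, 0, 0, 0.6, 0, 0, 0, 0, 0, 0.5, 0, 0, 0]'

```text
time_s: 5.3
ee_pos: [0.4458, -0.2744, 0.0226]
orientation: [-2.051, -2.379, -0.001]
force: [0.5, -0.1, 0.1]
grip_width: 0.055
grip_force: 0.0
```

```bash
python3 - <<'E'
from h import *
im,d=capture("top"); a=cv2.resize(im[210:300,340:450,::-1],None,fx=5,fy=5,interpolation=cv2.INTER_CUBIC)
s,d=capture("side"); b=cv2.resize(s[260:360,240:350,::-1],None,fx=4.5,fy=4.5,interpolation=cv2.INTER_CUBIC)[:450]
cv2.imwrite("pics/g1.png",cv2.resize(np.hstack([a[:450,:],b[:450,:]]),None,fx=.75,fy=.75)); print(manip.sense()["force"])
E
```

```text
[-1.01480674  1.06936635  0.1816846 ]
```

View pics/g1.png

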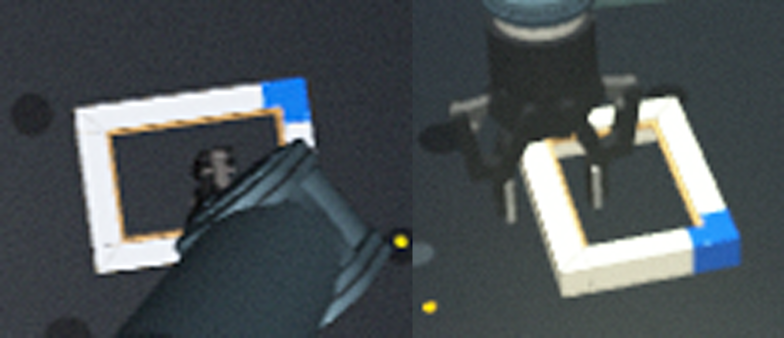

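The fingers straddle the near long rail: one stands inside the opening at about (215,165), the other outside. The frame hasn't moved. Closing now.

>>> apply_moves --plan '[0, 0, 0, 0, 0, 0, 0, 0, 0, 0, 0, 0, 0, 0, 0, 0, 0, 0, 0, 0, 0, 0, 0, 0, 0, 0, 0, 0, 0, 0]' --jaw 10 --grip_force 70

```text
time_s: 5.9
ee_pos: [0.4459, -0.2763, 0.0245]
orientation: [2.052, 2.377, 0.001]
force: [-0.8, 0.4, 5.9]
grip_width: 0.0187
grip_force: 69.1
```

>>> apply_moves --plan '[0, 0, -0.1, 0, 0, 0, 0, 0, -0.3, 0, 0, 0, 0, 0, -0.6, 0, 0, 0, 0, 0, -0.8, 0, 0, 0, 0, 0, -0.8, 0, 0, 0]'

```text
time_s: 6.4
ee_pos: [0.445, -0.276, 0.1027]
orientation: [-2.054, -2.377, 0.0]
force: [1.1, -0.7, -1.4]
grip_width: 0.0183
grip_force: 68.5
```

>>> apply_moves --plan '[0, 0, -0.8, 0, 0, 0, 0, 0, -0.5, 0, 0, 0, 0, 0, -0.3, 0, 0, 0, 0, 0, 0, 0, 0, 0]'

```text
time_s: 6.8
ee_pos: [0.4459, -0.2764, 0.1506]
orientation: [2.052, 2.376, 0.001]
force: [-0.0, -0.8, -1.7]
grip_width: 0.0181
grip_force: 68.6
```

```bash
python3 - <<'E'
from h import *
im,d=capture("top"); cv2.imwrite("pics/t2.png",im[:,:,::-1]);np.savez("top2.npz",im=im,d=d)
s,ds=capture("side");np.savez("side2.npz",im=s,d=ds)
a=cv2.resize(im[200:300,330:450,::-1],(480,400),interpolation=cv2.INTER_CUBIC)
b=cv2.resize(s[190:290,240:320,::-1],(320,400),interpolation=cv2.INTER_CUBIC)
cv2.imwrite("pics/g2.png",np.hstack([a,b])); st=manip.sense();print(st["force"],st["torque"],st["ee_pos"],st["grip_width"])
E
```

```text
[-0.18964992 -0.1092509  -1.76571363] [ 0.0532786   0.04777829 -0.02219791] [ 0.44497938 -0.27571272  0.14896938] 0.018502152417284937
```

View pics/g2.png

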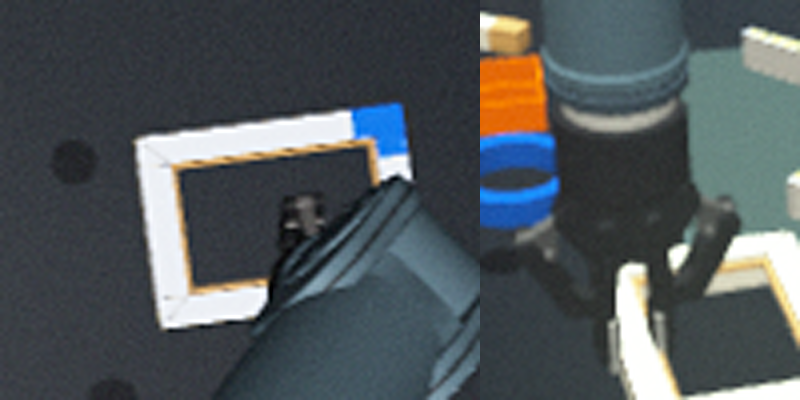

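The frame is held by its near rail, and its taped corner is near (403,105) in the left crop. I'll check its tilt and its position in hand using depth.

```bash
cat >> h.py <<'E'
from scipy.optimize import least_squares
def frameplane(im,d,box,zr):
    P=cloud("top",d); u0,u1,v0,v1=box; m=np.zeros(d.shape,bool); m[v0:v1,u0:u1]=1
    i=im.astype(int); w=(i.min(2)>190)|((i[...,2]>150)&(i[...,0]<90))
    m&=w&(P[...,2]>zr[0])&(P[...,2]<zr[1]); m=cv2.erode(m.astype(np.uint8),np.ones((3,3)))>0
    Q=P[m]; A=np.c_[Q[:,:2]-Q[:,:2].mean(0),np.ones(len(Q))]; s=np.linalg.lstsq(A,Q[:,2],rcond=None)[0]
    return s,Q[:,:2].mean(0),len(Q),(Q[:,2]-A@s).std()
E
python3 - <<'E'
from h import *
S=np.load("top2.npz");s,c,n,sd=frameplane(S["im"],S["d"],(345,440,215,295),(.1,.2));print(s,c,n,sd)
# outline: crop corners (x4, off 330,200)
z=.150
for nm,u,v in(("tape",402,103),("tl",135,140),("bl",163,330)): print(nm,onplane("top",(u+.5)/4-.5+330,(v+.5)/4-.5+200,z+ (s[0]*.05 if nm!="bl" else 0)))
E
```

```text
[ 0.00267214 -0.00328739  0.15100212] [ 0.51352028 -0.23477907] 654 0.0030482016158437978
tape [ 0.57797169 -0.34745697  0.15013361]
tl [ 0.54941422 -0.16937592  0.15013361]
bl [ 0.42371952 -0.18980106  0.15      ]
```

>>> apply_moves --plan '[0, 0, -0.1, 0, 0, -0.4, 0, 0, -0.1, 0, 0, -0.7, 0, 0, -0.1, 0, 0, -0.7, 0, 0, -0.1, 0, 0, -0.7, 0, 0, 0, 0, 0, -0.7]'

```text
time_s: 7.4
ee_pos: [0.4448, -0.2759, 0.1605]
orientation: [-1.623, -2.688, 0.0]
force: [0.5, -0.8, -1.8]
grip_width: 0.0183
grip_force: 68.5
```

>>> apply_moves --plan '[0, 0, 0, 0, 0, -0.7, 0, 0, 0, 0, 0, -0.7, 0, 0, 0, 0, 0, -0.7, 0, 0, 0, 0, 0, -0.7, 0, 0, 0, 0, 0, -0.58]'

```text
time_s: 7.9
ee_pos: [0.4445, -0.2757, 0.1602]
orientation: [-1.125, -2.931, -0.0]
force: [0.1, -0.5, -1.6]
grip_width: 0.0181
grip_force: 68.5
```

>>> apply_moves --plan '[0.3, 0.4, 0, 0, 0, 0, 0.5, 0.66, 0, 0, 0, 0, 0.5, 0.66, 0, 0, 0, 0, 0.5, 0.66, 0, 0, 0, 0, 0.5, 0.66, 0, 0, 0, 0]'

```text
time_s: 8.4
ee_pos: [0.4547, -0.1598, 0.1606]
orientation: [-1.131, -2.929, -0.0]
force: [0.7, 0.3, -2.5]
grip_width: 0.0188
grip_force: 68.6
```

>>> apply_moves --plan '[0.5, 0.66, 0, 0, 0, 0, 0.5, 0.66, 0, 0, 0, 0, 0.5, 0.66, 0, 0, 0, 0, 0.5, 0.66, 0, 0, 0, 0, 0.5, 0.66, 0, 0, 0, 0]'

```text
time_s: 8.9
ee_pos: [0.4652, -0.0362, 0.1607]
orientation: [-1.131, -2.929, 0.0]
force: [-0.2, -0.6, -1.9]
grip_width: 0.0182
grip_force: 68.6
```

>>> apply_moves --plan '[0.5, 0.66, 0, 0, 0, 0, 0.5, 0.66, 0, 0, 0, 0, 0.5, 0.66, 0, 0, 0, 0, 0.5, 0.66, 0, 0, 0, 0, 0.5, 0.6, 0, 0, 0, 0]'

```text
time_s: 9.4
ee_pos: [0.4746, 0.0861, 0.1606]
orientation: [-1.13, -2.93, 0.001]
force: [1.0, -0.1, -1.1]
grip_width: 0.0185
grip_force: 68.6
```

>>> apply_moves --plan '[0, 0, 0, 0, 0, 0, 0, 0, 0, 0, 0, 0]'

```text
time_s: 9.6
ee_pos: [0.4748, 0.0849, 0.1607]
orientation: [-1.128, -2.931, 0.001]
force: [-0.5, -0.8, -1.4]
grip_width: 0.0185
grip_force: 68.6
```

```bash
python3 - <<'E'
from h import *
im,d=capture("top"); np.savez("top3.npz",im=im,d=d)
cv2.imwrite("pics/g3.png",cv2.resize(im[140:290,180:330,::-1],(600,600),interpolation=cv2.INTER_CUBIC)); st=manip.sense();print(st["force"],st["torque"],st["ee_pos"],st["orientation"],st["joint_positions"])
E
```

```text
[ 0.27721797 -0.27956227 -1.61453934] [-0.12936801  0.03123376 -0.00900415] [0.47489165 0.08387122 0.16080666] [-1.13020559e+00 -2.93013539e+00  1.57707338e-03] [-0.46352994  0.38863831  0.23782608  2.05579668 -0.1365405   0.71312642
  0.69535222]
```

View pics/g3.png

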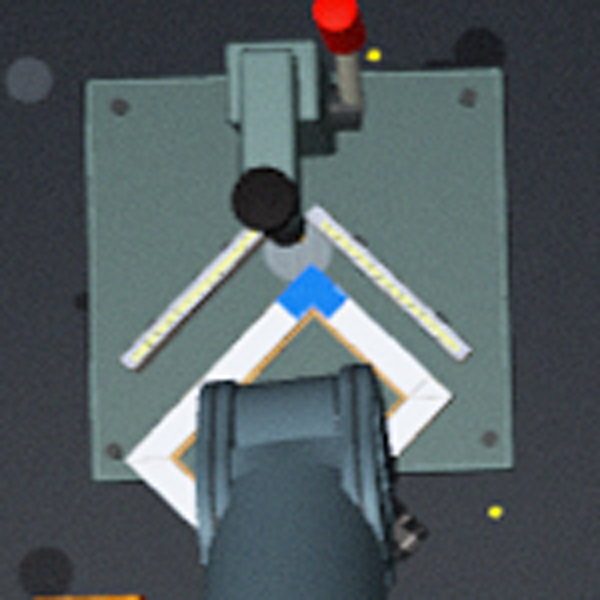

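>>> apply_moves --plan '[0.43, 0.58, 0, 0, 0, 0, 0, 0, 0.6, 0, 0, 0, 0, 0, 0.9, 0, 0, 0, 0, 0, 0.8, 0, 0, 0, 0, 0, 0.4, 0, 0, 0]'

```text
time_s: 10.15
ee_pos: [0.4765, 0.1042, 0.0785]
orientation: [-1.132, -2.928, 0.004]
force: [0.0, -0.4, -1.7]
grip_width: 0.0183
grip_force: 68.7
```

>>> apply_moves --plan '[0, 0, 0.1, 0, 0, 0, 0, 0, 0, 0, 0, 0]'

```text
time_s: 10.35
ee_pos: [0.478, 0.1051, 0.0774]
orientation: [-1.131, -2.931, 0.0]
force: [0.7, 0.5, -1.6]
grip_width: 0.0183
grip_force: 68.7
```

>>> apply_moves --plan '[0, 0, 0.05, 0, 0, 0, 0, 0, 0, 0, 0, 0]'

```text
time_s: 10.55
ee_pos: [0.4785, 0.1057, 0.0765]
orientation: [1.129, 2.93, 0.002]
force: [-0.5, 0.6, -1.5]
grip_width: 0.0184
grip_force: 68.7
```

>>> apply_moves --plan '[0, 0, 0.13, 0, 0, 0, 0, 0, 0, 0, 0, 0]'

```text
time_s: 10.75
ee_pos: [0.4778, 0.1056, 0.0719]
orientation: [-1.13, -2.931, -0.0]
force: [-0.3, 0.7, -1.8]
grip_width: 0.0183
grip_force: 68.7
```

>>> apply_moves --plan '[0, 0, 0.05, 0, 0, 0, 0, 0, 0, 0, 0, 0]'

```text
time_s: 10.95
ee_pos: [0.4778, 0.1055, 0.0703]
orientation: [-1.129, -2.931, 0.0]
force: [-0.1, -0.6, -2.0]
grip_width: 0.0185
grip_force: 68.7
```

>>> apply_moves --plan '[0, 0, 0.03, 0, 0, 0, 0, 0, 0, 0, 0, 0]'

```text
time_s: 11.15
ee_pos: [0.478, 0.1056, 0.0695]
orientation: [1.13, 2.931, 0.0]
force: [0.3, 0.2, -0.9]
grip_width: 0.0183
grip_force: 68.7
```

>>> apply_moves --plan '[0, 0, 0.03, 0, 0, 0, 0, 0, 0, 0, 0, 0]'

```text
time_s: 11.35
ee_pos: [0.478, 0.1055, 0.0695]
orientation: [-1.13, -2.931, -0.001]
force: [-4.2, -0.6, 12.6]
grip_width: 0.0184
grip_force: 70.3
```

>>> apply_moves --plan '[0, 0, 0.02, 0, 0, 0, 0, 0, 0, 0, 0, 0]'

```text
time_s: 11.55
ee_pos: [0.4779, 0.1056, 0.0694]
orientation: [-1.13, -2.931, -0.001]
force: [-5.9, -0.5, 20.1]
grip_width: 0.0183
grip_force: 71.5
```

>>> apply_moves --plan '[0, 0, -0.046, 0, 0, 0, 0, 0, 0, 0, 0, 0]'

```text
time_s: 11.75
ee_pos: [0.478, 0.1056, 0.0696]
orientation: [1.129, 2.931, 0.001]
force: [-0.6, 0.5, -0.7]
grip_width: 0.0183
grip_force: 68.7
```

>>> apply_moves --plan '[-0.19, 0.19, 0, 0, 0, 0, -0.19, 0.19, 0, 0, 0, 0, -0.19, 0.19, 0, 0, 0, 0, -0.19, 0.19, 0, 0, 0, 0, -0.19, 0.19, 0, 0, 0, 0]'

```text
time_s: 12.25
ee_pos: [0.5186, 0.1076, 0.0695]
orientation: [-1.129, -2.931, 0.0]
force: [-3.1, 0.1, 6.7]
grip_width: 0.0181
grip_force: 69.7
```

>>> apply_moves --plan '[0, 0, 0, 0, 0, 0]'

```text
time_s: 12.35
ee_pos: [0.52, 0.1077, 0.0695]
orientation: [1.129, 2.929, 0.002]
force: [1.8, 0.1, 3.2]
grip_width: 0.0182
grip_force: 69.3
```

```bash
python3 - <<'E'
from h import *
im,d=capture("top"); np.savez("top4.npz",im=im,d=d)
cv2.imwrite("pics/g4.png",cv2.resize(im[170:270,200:310,::-1],(660,600),interpolation=cv2.INTER_CUBIC)); st=manip.sense();print(st["force"],st["torque"],st["ee_pos"],st["orientation"])
E
```

```text
[ 2.44676526 -0.19622635  2.20301611] [-0.00122198 -0.21562203  0.02908751] [0.51959304 0.10763793 0.0695283 ] [1.12945513e+00 2.92933650e+00 1.72898336e-03]
```

View pics/g4.png

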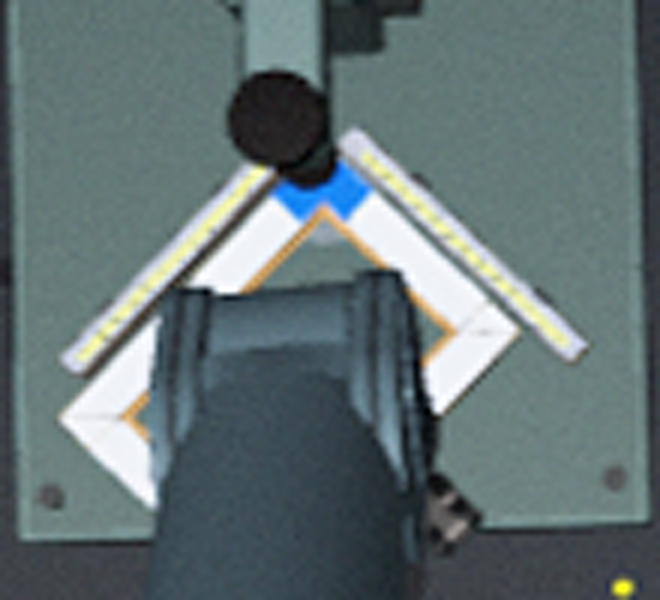

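The picture shows equal, parallel gaps to both fences, with the tape under the pad near (322,185). I'll close in with small steps and project the force on the tool axes.

>>> apply_moves --plan '[-0.06, 0.06, -0.01, 0, 0, 0, -0.05, 0.05, 0, 0, 0, 0, 0, 0, 0, 0, 0, 0]'

```text
time_s: 12.7
ee_pos: [0.5228, 0.1078, 0.0695]
orientation: [1.129, 2.931, -0.0]
force: [-0.5, -0.1, 0.2]
grip_width: 0.0183
grip_force: 68.9
```

>>> apply_moves --plan '[0, 0.04, 0, 0, 0, 0, 0, 0, 0, 0, 0, 0]'

```text
time_s: 12.9
ee_pos: [0.5235, 0.1087, 0.0696]
orientation: [-1.13, -2.931, 0.0]
force: [0.1, -0.4, 0.2]
grip_width: 0.018
grip_force: 68.9
```

```bash
cat >> h.py <<'E'
def ft():
    F=[];
    for i in range(4):
        capture("top"); s=manip.sense(); Rm=R.from_rotvec(s["orientation"]).as_matrix(); F.append(np.r_[Rm.T@s["force"],Rm.T@s["torque"]])
    y=Rm[:2,1]; print(s["time_s"],"Ftool",np.mean(F,0).round(2),s["ee_pos"].round(4),"yang",np.degrees(np.arctan2(y[1],y[0])).round(2),s["grip_width"],s["grip_force"])
E
python3 -c "from h import *;ft()"
```

```text
13.1 Ftool [-0.33 -0.04  0.51  0.03 -0.08 -0.01] [0.5235 0.1087 0.0695] yang 47.85 0.01830342437128591 68.72638821601868
```

>>> apply_moves --plan '[0, 0.04, 0, 0, 0, 0, 0, 0, 0, 0, 0, 0]'

```text
time_s: 13.3
ee_pos: [0.5244, 0.1098, 0.0696]
orientation: [-1.129, -2.932, -0.0]
force: [0.2, 0.3, -0.4]
grip_width: 0.0187
grip_force: 68.7
```

>>> apply_moves --plan '[0, 0.03, 0, 0, 0, 0, 0, 0, 0, 0, 0, 0]'

```text
time_s: 13.5
ee_pos: [0.525, 0.1104, 0.0696]
orientation: [-1.129, -2.932, -0.0]
force: [0.6, -0.5, -2.2]
grip_width: 0.0179
grip_force: 68.7
```

```bash
python3 -c "from h import *;ft()"
```

```text
13.7 Ftool [ 0.52  0.25  1.57  0.06 -0.01 -0.  ] [0.525  0.1102 0.0697] yang 47.86 0.018089015181780826 68.68230700492859
```

>>> apply_moves --plan '[0, 0.03, 0, 0, 0, 0, 0, 0, 0, 0, 0, 0]'

```text
time_s: 13.9
ee_pos: [0.5254, 0.1108, 0.0696]
orientation: [-1.13, -2.931, 0.001]
force: [-0.2, -0.2, -1.2]
grip_width: 0.0183
grip_force: 68.7
```

>>> apply_moves --plan '[0, 0.03, 0, 0, 0, 0, 0, 0, 0, 0, 0, 0]'

```text
time_s: 14.1
ee_pos: [0.5255, 0.1108, 0.0695]
orientation: [-1.13, -2.93, 0.002]
force: [-3.0, -2.2, 1.3]
grip_width: 0.0183
grip_force: 69.1
```

```bash
python3 -c "from h import *;ft()"
```

```text
14.3 Ftool [ 0.34 -4.91 -1.61  1.04  0.01  0.  ] [0.5255 0.1108 0.0695] yang 47.82 0.01813982307143543 69.11595940589905
```

>>> apply_moves --plan '[-0.06, 0, 0, 0, 0, 0, 0, 0, 0, 0, 0, 0]'

```text
time_s: 14.5
ee_pos: [0.5262, 0.1102, 0.0695]
orientation: [-1.129, -2.929, 0.002]
force: [-7.1, -2.6, 4.6]
grip_width: 0.0185
grip_force: 69.4
```

>>> apply_moves --plan '[-0.03, 0, 0, 0, 0, 0, 0, 0, 0, 0, 0, 0]'

```text
time_s: 14.7
ee_pos: [0.5266, 0.1098, 0.0695]
orientation: [-1.128, -2.929, 0.002]
force: [-7.1, -1.9, 4.7]
grip_width: 0.0183
grip_force: 69.5
```

```bash
python3 -c "from h import *;ft()"
```

```text
14.9 Ftool [ 3.47 -5.38 -4.59  1.16  0.65  0.04] [0.5266 0.1098 0.0695] yang 47.87 0.01838952581910395 69.50900316238403
```

>>> apply_moves --plan '[-0.03, 0, -0.012, 0, 0, 0, 0, 0, 0, 0, 0, 0]'

```text
time_s: 15.1
ee_pos: [0.5274, 0.109, 0.0696]
orientation: [-1.129, -2.929, 0.002]
force: [-4.9, -1.7, 1.4]
grip_width: 0.0178
grip_force: 68.9
```

>>> apply_moves --plan '[-0.03, 0, 0, 0, 0, 0, 0, 0, 0, 0, 0, 0]'

```text
time_s: 15.3
ee_pos: [0.5275, 0.109, 0.0696]
orientation: [-1.128, -2.928, 0.002]
force: [-6.5, -1.3, 2.8]
grip_width: 0.0186
grip_force: 69.1
```

```bash
python3 -c "from h import *;ft()"
```

```text
15.5 Ftool [ 4.08 -5.04 -2.22  0.93  0.79  0.09] [0.5275 0.109  0.0695] yang 47.88 0.018470791687944375 69.0979528427124
```

>>> apply_moves --plan '[-0.04, 0.02, 0, 0, 0, 0, 0, 0, 0, 0, 0, 0]'

```text
time_s: 15.7
ee_pos: [0.5275, 0.109, 0.0695]
orientation: [-1.126, -2.926, 0.003]
force: [-9.6, -0.4, 7.0]
grip_width: 0.0182
grip_force: 69.7
```

```bash
python3 -c "from h import *;ft()"
```

```text
15.9 Ftool [ 7.58 -6.8  -6.47  1.32  1.44  0.09] [0.5276 0.109  0.0695] yang 47.9 0.018093360659612073 69.70250129699707
```

>>> apply_moves --plan '[-0.04, 0.03, -0.02, 0, 0, 0, 0, 0, 0, 0, 0, 0]'

```text
time_s: 16.1
ee_pos: [0.5276, 0.109, 0.0696]
orientation: [-1.125, -2.924, 0.005]
force: [-12.5, 0.3, 4.9]
grip_width: 0.0186
grip_force: 69.5
```

```bash
python3 -c "from h import *;ft()"
```

```text
16.3 Ftool [ 9.69 -7.98 -3.88  1.43  1.82  0.13] [0.5276 0.109  0.0695] yang 47.91 0.018390699533492306 69.46287274360657
```

>>> apply_moves --plan '[-0.02, 0.04, -0.008, 0, 0, 0, 0, 0, 0, 0, 0, 0]'

```text
time_s: 16.5
ee_pos: [0.5277, 0.1091, 0.0696]
orientation: [-1.124, -2.922, 0.007]
force: [-15.9, -0.7, 6.9]
grip_width: 0.0183
grip_force: 69.7
```

```bash
python3 -c "from h import *;ft()"
```

```text
16.7 Ftool [ 11.23 -10.84  -6.97   1.93   2.08   0.11] [0.5276 0.109  0.0695] yang 47.9 0.01845583033367365 69.7025728225708
```

>>> apply_moves --plan '[0, 0, 0, 0, 0, 0.08, 0, 0, 0, 0, 0, 0]'

```text
time_s: 16.9
ee_pos: [0.5276, 0.109, 0.0695]
orientation: [-1.135, -2.918, 0.007]
force: [-16.6, -0.7, 6.2]
grip_width: 0.0186
grip_force: 69.8
```

```bash
python3 -c "from h import *;ft()"
```

```text
17.1 Ftool [ 10.74 -10.98  -6.23   1.95   2.04  -0.29] [0.5277 0.1091 0.0695] yang 47.5 0.01836290146963186 69.80422854423523
```

>>> apply_moves --plan '[0, 0, 0, 0, 0, -0.16, 0, 0, 0, 0, 0, 0]'

```text
time_s: 17.3
ee_pos: [0.5276, 0.109, 0.0695]
orientation: [-1.114, -2.926, 0.007]
force: [-15.1, -0.8, 6.4]
grip_width: 0.0183
grip_force: 69.8
```

```bash
python3 -c "from h import *;ft()"
```

```text
17.5 Ftool [ 11.19 -10.22  -6.36   1.85   2.14   0.55] [0.5277 0.109  0.0695] yang 48.31 0.018157063229119356 69.79461550712585
```

>>> apply_moves --plan '[0, 0, -0.01, 0, 0, 0.16, 0, 0, 0, 0, 0, 0, 0, 0, 0, 0, 0, 0, 0, 0, 0, 0, 0, 0]'

```text
time_s: 17.9
ee_pos: [0.5276, 0.109, 0.0696]
orientation: [-1.135, -2.918, 0.008]
force: [-15.6, -0.5, 4.3]
grip_width: 0.0185
grip_force: 69.4
```

```bash
python3 - <<'E'
from h import *
ft()
im,d=capture("top"); s,_=capture("side")
a=cv2.resize(im[170:270,200:300,::-1],(400,400),interpolation=cv2.INTER_CUBIC)
b=cv2.resize(s[170:260,275:365,::-1],(400,400),interpolation=cv2.INTER_CUBIC)
cv2.imwrite("pics/g5.png",np.hstack([a,b]))
E
```

```text
18.1 Ftool [ 10.51 -10.62  -3.61   1.8    1.89  -0.27] [0.5276 0.1091 0.0696] yang 47.51 0.018196573929941413 69.41543698310852
```

View pics/g5.png

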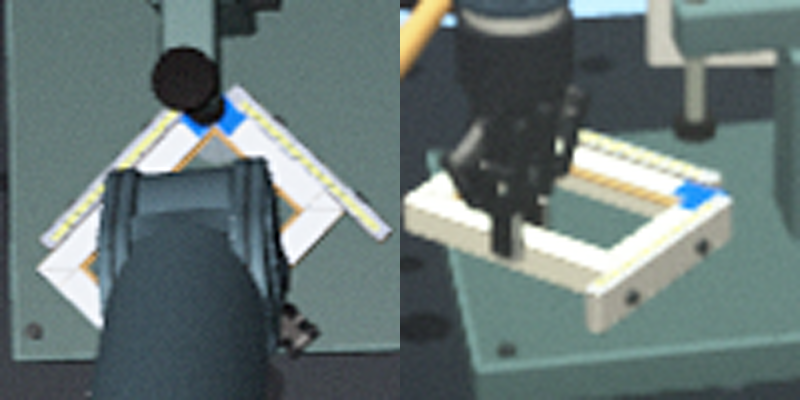

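The frame lies flat, with both sides flush against the fences and no gap visible along either one. The push is steady at about 10.5 N per side, so I'm handing in.

```bash
python3 -c "from station import manip;print(manip.finish_job())"
```

```text
the job is handed in; nothing more can be done
None
```

The job is handed in: the frame lies flat on the joiner bed with its taped corner home, both sides flush against the fences under about 10.5 N each (read at the wrist), and the arm holding still.

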